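# Seat the oblong reference standard in the stage's corner pocket

## Task

On the low grey stage, push the oblong white ceramic standard with the fingertips across to the steel rail until its long side lies flush against the rail, then slide it along the rail into the corner pocket until it is fully home against the end stop. Only push it: do not lift or tip it. Leave the round standard and everything else on the bench where they are.

Things in the scene. Friction and masses are not known exactly. Their poses are not given: they have to be found in the camera images.
- stage: Fixed measuring stage: flat grey metal plate, 150 mm (x) by 240 mm (y), its top 12 mm above the bench. Origin: centre of its underside, on the bench; z up; it stands turned about 45 degrees clockwise, so that x points away from the robot to the right and y away to the left. On it stand a steel rail along the whole far (+x) edge and a corner pocket at the rail's right (-y) end; rail, end stop and lip are fixed and all 12 mm high (tops 24 mm above the bench).
- rail_face (a point): Middle of the rail's straight guiding face, at plate-top level: stage (58, 0, 12) mm. The face is the plane x = +58 mm of the stage, runs along the stage's y and looks to -x. Behind the rail, roughly parallel to it and 40 to 130 mm from it, rises a tall window partition: keep the wrist clear of it. Same axes as the stage.
- pocket_corner (a point): Inner corner of the pocket at plate-top level, where the rail's face meets the end stop's: stage (58, -107, 12) mm. The end stop's face is the plane y = -107 mm and looks to +y. Same axes as the stage.
- lip_tip (a point): Mouth end of the pocket's lip, on its inner face at plate-top level: stage (18.5, -72, 12) mm. The lip, 8 mm thick, runs parallel to the rail from here to the end stop. The pocket is so a channel 39.5 mm wide between lip and rail, 35 mm deep, open toward +y. Same axes as the stage.
- oblong_standard: Loose oblong white ceramic block, 36 mm (its x) by 50 mm (its y), 18 mm high, about 80 g, flat on the stage on the robot's side of the rail, long side roughly along the rail. Origin: centre of its underside, 12 mm above the bench; its top is 6 mm above the rail's. Seated, long side on the rail and end on the stop, its origin is at stage (40, -82) mm, 15 mm of it sticking out of the pocket.
- round_standard: The other loose white ceramic standard, a round disc 40 mm in diameter and 18 mm high, lying flat on the stage on the robot's side of the rail, right (-y) of the oblong one. Origin: centre of its underside. Not to be moved.
- burette_rod (a point): Fixed obstacle: the foot of the tall steel rod of the nearer burette stand, at x 368, y 181 mm on the bench. The rod, 13 mm thick, rises from here to 0.8 m. A glass burette, 18 mm thick, hangs at about x 365, y 286 mm, from 0.33 to 1.1 m high, clamped to the rod at 0.5 m. Too tall to reach over: an arm that starts on its left must fold in close to its base to swing past.
- petri: Clear glass petri dish, 69 mm diameter, 15 mm high, loose on the bench to the left. Origin: centre of underside. Bystander.
- dark_bottle: Small dark reagent bottle, 51 mm diameter, 93 mm high, loose on the bench left and behind. Origin: centre of underside. Bystander.
- beaker: Empty clear beaker, 56 mm across, 72 mm high, loose on the bench behind and left of the stage. Origin: centre of underside. Bystander.
- cylinder: Clear measuring cylinder, foot 55x63 mm, 166 mm high, loose on the bench to the right of the stage. Origin: centre of underside. Bystander.
- small_cap: Small loose ribbed screw cap, 26 mm diameter, 16 mm high, on the bench left of the stage. Origin: centre of underside. Bystander.
Things that resemble listed ones, but are neither listed nor needed, are in the scene too. What is shaped like the oblong_standard but brown or red is not meant.

How it is judged:
By the outcome, as a careful person would: the job done as asked, in the order asked, and still so for the second after the job is handed in, with the robot touching nothing.
It also fails if it takes over 61 s, if anything falls off the work surface, if the arm or the gripper's body presses on something with over 40 N, if the wrist force passes 120 N, or if a joint passes its speed limit or range.

## Robot

A 7-joint arm with a two-finger parallel gripper is mounted at the origin on the work surface; the furniture and walls round the work are solid. World frame = base frame: x ahead of the robot, y to its left, z up, the work surface at z = 0. Lengths are in m, angles in rad, forces in N, time in s.
With the tool pointing down it reaches from about 0.4 to 0.875 m from the base axis. Payload 19.3 kg.
Tool frame: the origin (TCP) lies between the finger pads; the fingertips stand 17 mm ahead of it and the grasp point (between the pads) lies 2 mm behind it (bot.finger_overhang is the distance from the TCP to the fingertips, in m); z points along the fingers, y is the line along which they close (so a half turn about z gives the same grasp; the last joint's range is limited). The gripper opens to 85 mm and grips with 20 to 120 N. Pads are 22 mm wide; open, the fingers measure 114 mm over their backs; the gripper's body (76 mm by 85 mm) begins 54 mm behind the grasp point. The pads swing forward as they close: fully open they stand 13 mm farther back than shut.
Start: joints at [-1.177, 0.521, -0.036, 1.599, 0.021, 1.021, -0.113], TCP at [0.28, 0.559, 0.248] pointing down, gripper open.
Joint ranges: [-2.91, 2.91], [-0.3, 2.13], [-1.5, 1.42], [0.17, 2.43], [-1.26, 4.41], [0.16, 1.93], [-2.52, 2.52]. Speed limits (rad/s): [1.89, 1.89, 2.39, 2.39, 3.01, 3.01, 3.01].

## Interface

Orientations are given as [roll, pitch, yaw] about the fixed x, y, z axes, in that order (R = Rz(yaw) Ry(pitch) Rx(roll)).
In Python, from workcell import observe, grab_frame, bot gives the robot as it stands.
- The arm moves only by the shell command python3 -m crank 'ROWS' [FORCE]. ROWS is a JSON object of lists of equal length, an entry for each row: "linear": the shift along the world's x, y, z each as a share of 0.25 m, from -1 to 1, a list of three; "delta_rot": the turn, a rotation vector about the world's x, y, z each as a share of 30 degrees, from -1 to 1, a list of three; "fingers": the opening, from -1 (shut) to 1 (fully open). In form: {"linear": [[dx, dy, dz], ...], "delta_rot": [[rx, ry, rz], ...], "fingers": [fingers, ...]}. A call has 1 to 5 rows; each row is the pose to reach, as a shift and turn from the pose commanded when the call began; what a row does not reach only later rows make up. A row lasts 1/10 s, in which the tool goes at most 50 mm and 8.59 degrees, less where a joint would pass 70% of its speed; a pose out of reach is approached as far as the arm can. A call with a number of a shift or a turn outside -1 to 1 is refused whole. A call with a gripper value outside its range is refused whole. The fingers move at their own pace and stop on an object; FORCE is the grip in N (left out, the last holds). Time passes only in rows, so rows that repeat a pose let the fingers close. It gives the time, the measured TCP pose, the force, the opening and the grip force at its end, in the units of the state.
- observe(): the state, without advancing time (a new reading comes with each control period).
- grab_frame(name): name is "side" or "top" or "wrist"; returns a dict with "image" (384x512x3 uint8, red, green, blue), "mtx" (3x3 intrinsics, pixels), "xyz" and "orientation" of the camera in the world. Camera axes: x right, y down, z forward; pixel columns grow to the right and rows downward; lengths in m; the calibration is good to about 2 mm. The wrist camera is an equidistant fisheye: a pixel r from the principal point sees the ray r / f radians off the axis. A picture is of the moment at which its call begins. There is no depth.
- bot.job_done(): hands the job in; it is judged then, once.
The state is a dict: "clock": time; "qpos": joint angles; "qd": joint speeds; "joint_efforts": joint torques, N m; "position": TCP position; "tool_rot": TCP orientation; "force": force on the tool from outside, world axes, zero at the start; "moment": the same for the moment, N m; "grip_width": finger opening in m; "finger_force": force on a finger pad.
Only numpy, scipy, OpenCV 4.12 (cv2) and the standard library are available. Lean on these libraries where they do the work, as an engineer would, in place of code of your own. Each camera call takes 0.05 s, during which the arm holds its last target. There are 200 camera calls.

## Working session

There is one attempt and no reset: what is moved stays moved. The work goes in short steps, Python scripts to look and compute and a shell command to move; the robot and the scene stay as the last step left them, time stands still between calls to the robot, and variables do not carry over. Pictures are saved under pics/ and viewed, at most 10 in all, crops included, and the job is handed in when it is done.

```bash
mkdir -p pics
python3 - <<'E'
from workcell import observe, grab_frame, bot
import cv2,numpy as np
s=observe();print(s['clock'],s['position'],s['tool_rot'],s['grip_width'])
for n in("side","top"):
    f=grab_frame(n);cv2.imwrite(f'pics/{n}0.png',f['image'][...,::-1]);print(n,f['mtx'],f['xyz'],f['orientation'])
E
```

```text
0.0 [0.27949801 0.55865783 0.2477282 ] [-3.14045134e+00  1.09320968e-04  2.67776883e+00] 0.08533241080481314
side [[407.46604165   0.         258.50056133]
 [  0.         407.46604165 199.65247768]
 [  0.           0.           1.        ]] [0.87959292 0.32204104 1.10135383] [-2.61488336 -0.00980573  2.22577031]
top [[417.66438585   0.         257.21186464]
 [  0.         417.66438585 190.04423507]
 [  0.           0.           1.        ]] [ 0.35240403 -0.04453492  1.14206163] [-3.11779632  0.0048747  -1.59435707]
```

View pics/top0.png

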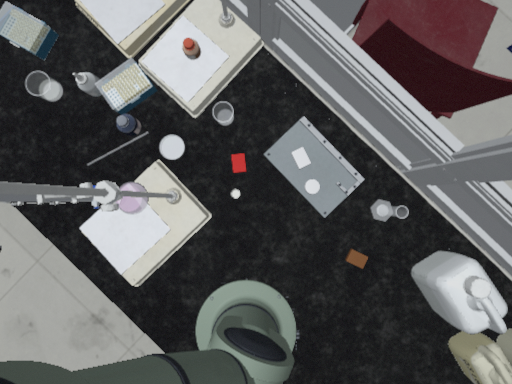

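View pics/side0.png

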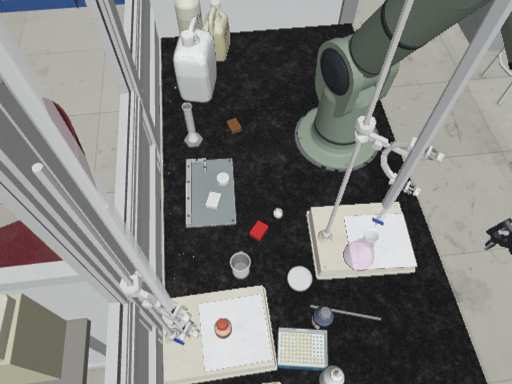

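The oblong is the white rectangle at top (301,157). The round standard is at (313,186), and the look-alikes are red (239,163) and brown (357,259). Only the white rectangle on the stage fits. I'll measure it and confirm in a crop.

```bash
cat > h.py <<'E'
from workcell import observe, grab_frame, bot
import cv2,numpy as np
from scipy.spatial.transform import Rotation as R
def cast(f,uv,z):
    uv=np.atleast_2d(np.array(uv,float)); d=np.c_[uv,np.ones(len(uv))]@np.linalg.inv(f['mtx']).T
    d=d@R.from_euler('xyz',f['orientation']).as_matrix().T
    o=np.array(f['xyz']); return (o+d*((z-o[2])/d[:,2])[:,None])[:,:2]
def white(f,box,thr=200):
    x0,y0,x1,y1=box; im=cv2.resize(f['image'][y0:y1,x0:x1],None,fx=4,fy=4,interpolation=cv2.INTER_CUBIC)
    m=(im.min(2)>thr).astype(np.uint8)
    cs,_=cv2.findContours(m,cv2.RETR_EXTERNAL,cv2.CHAIN_APPROX_NONE)
    return [(c[:,0,:]+.5)/4-.5+[x0,y0] for c in cs if cv2.contourArea(c)>800]
E
python3 - <<'E'
from h import *
boxes={'top':(255,110,375,225),'side':(178,150,242,235)}
vis=[]
for n,b in boxes.items():
    f=grab_frame(n);x0,y0,x1,y1=b
    vis.append(cv2.resize(f['image'][y0:y1,x0:x1],(390,int(390*(y1-y0)/(x1-x0))),interpolation=cv2.INTER_CUBIC))
    for c in white(f,b):
        w=cast(f,c,0.030)*1000
        r=cv2.minAreaRect(w.astype(np.float32)); print(n,'white',c.mean(0).round(1),np.round(r[0],1),np.round(r[1],1),round(r[2],1))
    # plate
    g=f['image'][y0:y1,x0:x1].astype(int);m=(g.min(2)>85).astype(np.uint8)
    m=cv2.morphologyEx(m,cv2.MORPH_OPEN,np.ones((3,3)))
    cs,_=cv2.findContours(m,cv2.RETR_EXTERNAL,cv2.CHAIN_APPROX_NONE);c=max(cs,key=cv2.contourArea)[:,0]+[x0,y0]
    r=cv2.minAreaRect((cast(f,c,0.012)*1000).astype(np.float32));print(n,'plate',np.round(r[0],1),np.round(r[1],1),round(r[2],1))
H=max(v.shape[0] for v in vis);out=np.hstack([cv2.copyMakeBorder(v,0,H-v.shape[0],0,8,0) for v in vis])
cv2.imwrite('pics/crop1.png',out[...,::-1]);print(out.shape)
E
```

```text
top white [312.  186.2] [ 386.  -185.8] [36.6 36. ] 88.6
top white [300.8 157.3] [ 463.6 -157.8] [47.8 33.4] 25.0
top plate [ 440.3 -194.2] [240.6 152.6] 42.4
side white [213.  199.1] [ 462.4 -159.9] [50.7 34.5] 24.9
side white [222.5 177.5] [ 385.  -187.1] [39.5 35.3] 39.7
side plate [ 436.8 -198.6] [251.1 152.4] 42.3
(517, 796, 3)
```

View pics/crop1.png

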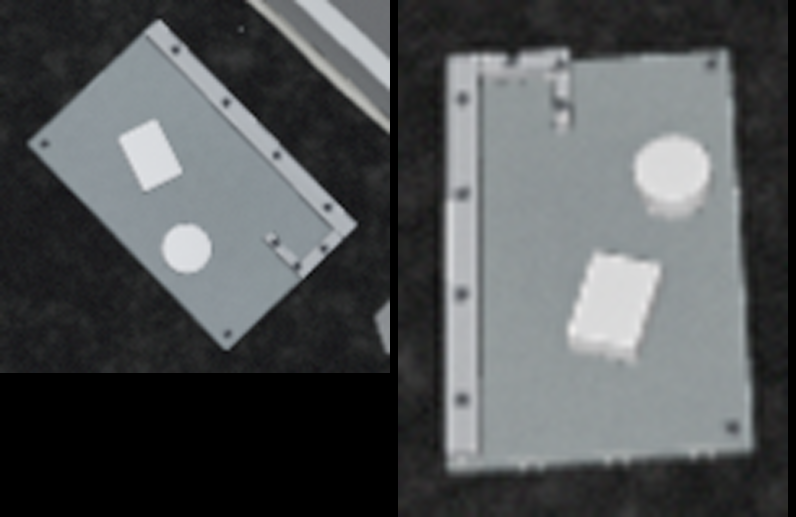

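The crop confirms it: the oblong is the white rectangle, turned about 17° from the rail, and the disc is to its right. In stage axes the oblong is at about (-11, 42) mm and the disc at (-43, -34) mm. Stage y points along world 42.4°. Next I'll fold in close to the base to pass the burette rod.

```bash
python3 -m crank '{"linear":[[-0.32,-0.64,0.2],[-0.32,-0.64,0.2],[-0.32,-0.64,0.2],[-0.32,-0.64,0.2],[-0.32,-0.64,0.2]],"delta_rot":[[0,0,0],[0,0,0],[0,0,0],[0,0,0],[0,0,0]],"fingers":[-0.65,-0.65,-0.65,-0.65,-0.65]}'
python3 -m crank '{"linear":[[-0.3,-0.6,0.0],[-0.3,-0.6,0.0],[-0.3,-0.6,0.0],[-0.3,-0.6,0.0],[-0.3,-0.6,0.0]],"delta_rot":[[0,0,0],[0,0,0],[0,0,0],[0,0,0],[0,0,0]],"fingers":[-0.65,-0.65,-0.65,-0.65,-0.65]}'
python3 - <<'E'
from h import *
s=observe();print(s['qpos'],s['position'],s['tool_rot'],[a for a in dir(bot) if a[0]!='_'],bot.finger_overhang)
f=grab_frame('wrist');print(f['xyz'],f['orientation'])
E
```

```text
clock: 0.7
position: [0.1985, 0.3963, 0.2998]
tool_rot: [3.14, 0.0, 2.678]
force: [1.0, 1.1, 0.2]
grip_width: 0.015
finger_force: 0.0
clock: 1.2
position: [0.1241, 0.2476, 0.2985]
tool_rot: [3.141, 0.0, 2.678]
force: [0.9, 0.2, 0.3]
grip_width: 0.0148
finger_force: 0.0
[-1.20878505 -0.14320831 -0.09859418  2.30820738 -0.01666311  0.97495595
 -0.18995683] [0.1240933  0.24759854 0.29851366] [3.14054584e+00 5.12551383e-05 2.67787798e+00] ['IKError', 'finger_overhang', 'job_done'] 0.017
[0.05203734 0.28471164 0.4254502 ] [ 2.81949156e+00 -1.96611377e-03  1.10662538e+00]
```

```bash
python3 -m crank '{"linear":[[0.12,-0.07,0],[0.22,-0.15,0],[0.3,-0.22,0],[0.365,-0.293,0],[0.365,-0.293,0]],"delta_rot":[[0,0,0],[0,0,-0.1],[0,0,-0.2],[0,0,-0.3],[0,0,-0.3]],"fingers":[-0.65,-0.65,-0.65,-0.65,-0.65]}'
python3 - <<'E'
from h import *
a=grab_frame('side')['image'];b=grab_frame('top')['image']
cv2.imwrite('pics/s1.png',np.hstack([cv2.resize(a[100:320,240:440],(400,440)),cv2.resize(b[150:370,90:290],(400,440))])[...,::-1])
E
```

```text
clock: 1.75
position: [0.2178, 0.1749, 0.2983]
tool_rot: [-3.141, 0.0, 2.515]
force: [0.0, 0.3, -0.8]
grip_width: 0.0146
finger_force: 0.0
```

View pics/s1.png

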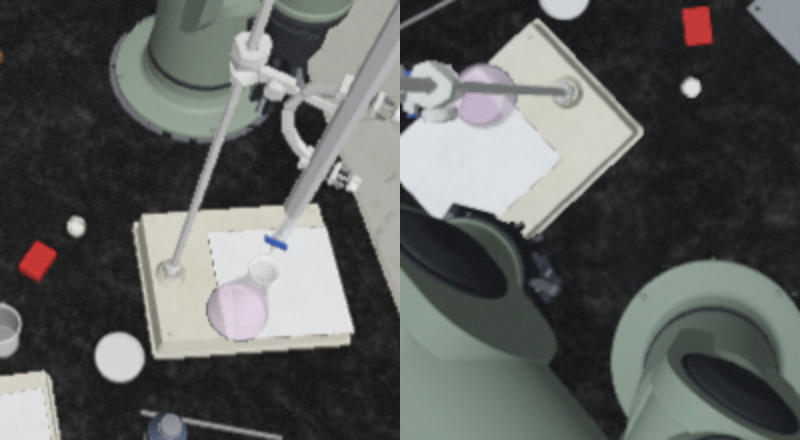

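Clear: the wrist is at radius about 0.31 m and the rod at 0.41 m. I'll continue the sweep past the rod.

```bash
python3 -m crank '{"linear":[[0.088,-0.126,0],[0.159,-0.264,0],[0.209,-0.41,0],[0.238,-0.562,0],[0.238,-0.562,0]],"delta_rot":[[0,0,-0.1],[0,0,-0.2],[0,0,-0.3],[0,0,-0.4],[0,0,-0.4]],"fingers":[-0.65,-0.65,-0.65,-0.65,-0.65]}'
python3 -m crank '{"linear":[[0.008,-0.155,0],[0.0,-0.327,0],[0.05,-0.48,0],[0.15,-0.6,0],[0.15,-0.6,0]],"delta_rot":[[0,0,0],[0,0,0],[0,0,0],[0,0,0],[0,0,0]],"fingers":[-0.65,-0.65,-0.65,-0.65,-0.65]}'
python3 - <<'E'
from h import *
s=observe();print(s['position'],s['tool_rot'],s['qpos'])
E
```

```text
clock: 2.35
position: [0.276, 0.033, 0.2984]
tool_rot: [3.142, 0.0, 2.306]
force: [-0.3, 0.5, 0.6]
grip_width: 0.0148
finger_force: 0.0
clock: 2.85
position: [0.3155, -0.1174, 0.2989]
tool_rot: [-3.141, 0.004, 2.309]
force: [-0.5, 1.0, 0.3]
grip_width: 0.015
finger_force: 0.0
[ 0.31548492 -0.11739626  0.29890671] [-3.14077197  0.00356448  2.30877892] [-0.74134314 -0.11260741  0.86798897  2.23514091  0.10698417  0.97989312
  0.80192247]
```

```bash
python3 -m crank '{"linear":[[0.44,0,-0.1],[0.44,0,-0.3],[0.44,0,-0.7],[0.44,0,-0.7],[0.44,0,-0.7]],"delta_rot":[[-0.37,-0.34,0],[-0.37,-0.34,0],[-0.37,-0.34,0],[-0.37,-0.34,0],[-0.37,-0.34,0]],"fingers":[-0.65,-0.65,-0.65,-0.65,-0.65]}'
python3 - <<'E'
from h import *
s=observe();print(s['position'],s['tool_rot'],s['qpos'])
f=grab_frame('top')
cv2.imwrite('pics/t2.png',cv2.resize(f['image'][90:290,220:420],(600,600))[...,::-1])
E
```

```text
clock: 3.35
position: [0.4235, -0.1131, 0.1202]
tool_rot: [-3.141, 0.262, 2.315]
force: [2.2, 0.7, 0.4]
grip_width: 0.0148
finger_force: 0.0
[ 0.42351683 -0.113061    0.12022395] [-3.14091194  0.26217034  2.31465149] [-0.42009073  0.45987441  0.51517216  2.36484889 -0.17979165  0.1873589
  0.94626541]
```

View pics/t2.png

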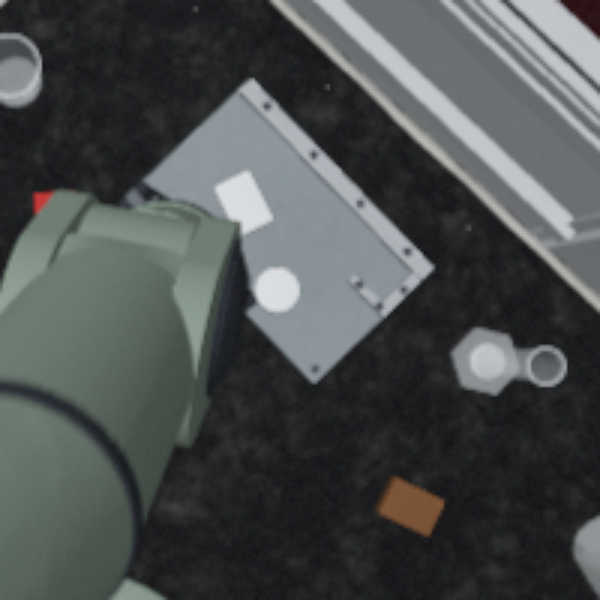

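```bash
python3 -m crank '{"linear":[[0.01,-0.014,0],[0.01,-0.014,-0.05],[0.01,-0.014,-0.2],[0.01,-0.014,-0.35],[0.01,-0.014,-0.35]],"delta_rot":[[0.37,0.34,0],[0.37,0.34,0],[0.37,0.34,0],[0.37,0.34,0],[0.37,0.34,0]],"fingers":[-0.65,-0.65,-0.65,-0.65,-0.65]}'
python3 - <<'E'
from h import *
s=observe();print(s['position'],s['tool_rot'],s['qpos'])
f=grab_frame('side')
cv2.imwrite('pics/t3.png',cv2.resize(f['image'][140:260,170:290],(600,600),interpolation=cv2.INTER_CUBIC)[...,::-1])
E
```

```text
clock: 3.9
position: [0.424, -0.1176, 0.0336]
tool_rot: [-3.138, -0.004, 2.311]
force: [-0.4, -1.0, 0.9]
grip_width: 0.0149
finger_force: 0.0
[ 0.42399882 -0.11759595  0.03361028] [-3.13840383 -0.00435353  2.31149092] [ 0.0143148   0.64762606  0.15871452  2.21476417 -0.3234943   0.30564373
  1.19195894]
```

View pics/t3.png

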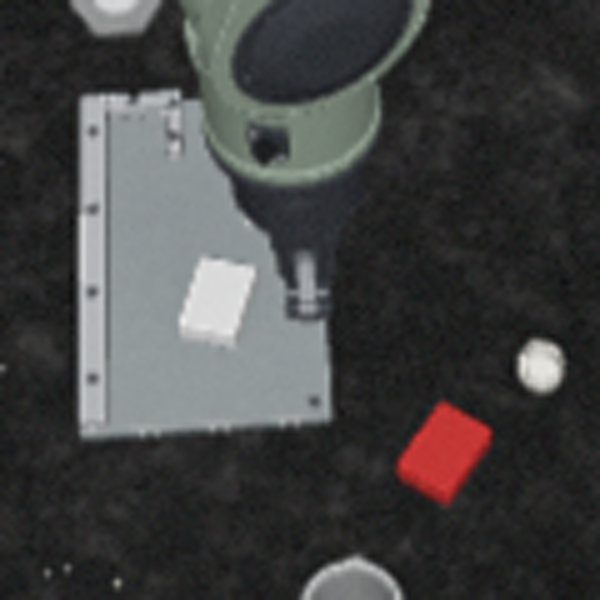

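```bash
python3 -m crank '{"linear":[[0.0216,-0.0236,0],[0.0432,-0.0472,0],[0.0648,-0.0708,0],[0.0864,-0.0944,0],[0.108,-0.118,0]],"delta_rot":[[0,0,0],[0,0,0],[0,0,0],[0,0,0],[0,0,0]],"fingers":[-0.65,-0.65,-0.65,-0.65,-0.65]}'
python3 -m crank '{"linear":[[0.0135,-0.0148,0],[0.027,-0.0295,0],[0.0405,-0.0443,0],[0.054,-0.059,0],[0.0674,-0.0738,0]],"delta_rot":[[0,0,0],[0,0,0],[0,0,0],[0,0,0],[0,0,0]],"fingers":[-0.65,-0.65,-0.65,-0.65,-0.65]}'
python3 - <<'E'
from h import *
f=grab_frame('side')
cv2.imwrite('pics/t4.png',cv2.resize(f['image'][140:260,170:290],(600,600),interpolation=cv2.INTER_CUBIC)[...,::-1])
s=observe();p=s['position'][:2]*1000-[440.3,-194.2];print(p@[.674,-.738],p@[.738,.674])
E
```

```text
clock: 4.45
position: [0.4531, -0.1483, 0.0363]
tool_rot: [3.141, 0.001, 2.311]
force: [-0.5, -0.5, -0.2]
grip_width: 0.0152
finger_force: 0.1
clock: 4.95
position: [0.4694, -0.1665, 0.0357]
tool_rot: [-3.141, -0.0, 2.311]
force: [-0.9, -0.2, -0.4]
grip_width: 0.0153
finger_force: 0.2
-0.01310660115336404 40.139455226955846
```

View pics/t4.png

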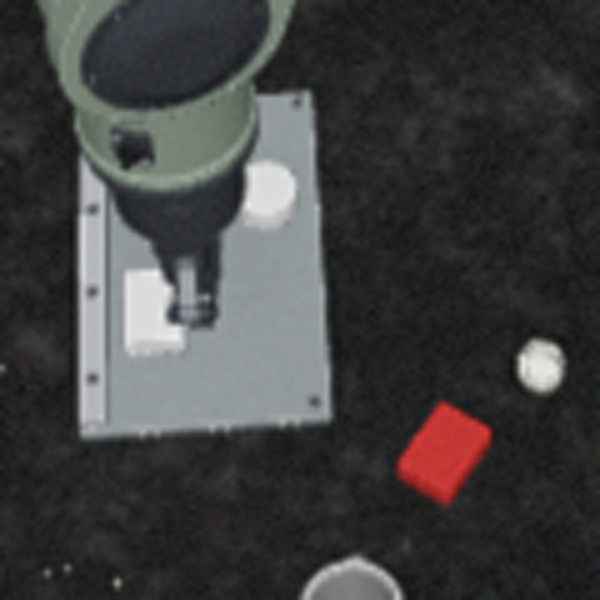

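The block is now parallel to the rail with a gap of about 10 mm; its edge is at column 125 and the rail face at 107. I'll push slowly while watching the force.

```bash
python3 -m crank '{"linear":[[0.0054,-0.006,-0.002],[0.0108,-0.012,-0.004],[0.0162,-0.018,-0.005],[0.0216,-0.0236,-0.005],[0.0216,-0.0236,-0.005]],"delta_rot":[[0,0,0],[0,0,0],[0,0,0],[0,0,0],[0,0,0]],"fingers":[-0.65,-0.65,-0.65,-0.65,-0.65]}'
python3 -m crank '{"linear":[[0.0027,-0.003,0],[0.0054,-0.006,0],[0.0054,-0.006,0]],"delta_rot":[[0,0,0],[0,0,0],[0,0,0]],"fingers":[-0.65,-0.65,-0.65]}'
python3 -m crank '{"linear":[[0.0027,-0.003,0],[0.0054,-0.006,0],[0.0054,-0.006,0]],"delta_rot":[[0,0,0],[0,0,0],[0,0,0]],"fingers":[-0.65,-0.65,-0.65]}'
```

```text
clock: 5.5
position: [0.4748, -0.1723, 0.0345]
tool_rot: [3.142, 0.0, 2.311]
force: [0.5, -0.8, -0.1]
grip_width: 0.015
finger_force: 0.0
clock: 5.8
position: [0.476, -0.1737, 0.0345]
tool_rot: [-3.142, 0.0, 2.311]
force: [0.3, 0.4, 0.1]
grip_width: 0.0151
finger_force: 0.0
clock: 6.1
position: [0.4767, -0.1745, 0.0344]
tool_rot: [-3.141, -0.002, 2.312]
force: [-2.9, 5.1, 2.9]
grip_width: 0.0151
finger_force: 2.8
```

```bash
python3 -m crank '{"linear":[[0.0027,-0.003,0],[0.0027,-0.003,0]],"delta_rot":[[0,0,0],[0,0,0]],"fingers":[-0.65,-0.65]}'
python3 -m crank '{"linear":[[-0.05,0.055,0],[-0.13,0.145,0],[-0.13,0.145,0.1],[0.06,0.31,0.2],[0.06,0.31,0.2]],"delta_rot":[[0,0,0],[0,0,0],[0,0,0],[0,0,0],[0,0,0]],"fingers":[-0.65,-0.65,-0.65,-0.65,-0.65]}'
python3 - <<'E'
from h import *
f=grab_frame('side')
for c in white(f,(178,150,242,235)):
    w=(cast(f,c,0.030)*1000).astype(np.float32); r=cv2.minAreaRect(w);p=np.array(r[0])-[440.3,-194.2]; print(np.round(r[1],1),r[2],p@[.674,-.738],p@[.738,.674])
s=observe();p=s['position'][:2]*1000-[440.3,-194.2];print(s['position'],p@[.674,-.738],p@[.738,.674])
cv2.imwrite('pics/t5.png',cv2.resize(f['image'][140:260,170:290],(600,600),interpolation=cv2.INTER_CUBIC)[...,::-1])
E
```

```text
clock: 6.3
position: [0.4767, -0.1746, 0.0343]
tool_rot: [-3.141, -0.004, 2.312]
force: [-7.5, 9.5, 7.2]
grip_width: 0.0153
finger_force: 5.5
clock: 6.8
position: [0.4962, -0.0961, 0.0864]
tool_rot: [3.138, 0.002, 2.313]
force: [-0.4, -0.6, 0.4]
grip_width: 0.0148
finger_force: 0.0
[53.8 35.9] 42.6661376953125 39.93952458496094 44.35013388671873
[ 0.49727159 -0.09492378  0.08647877] -34.866998743290885 108.95720489223885
```

View pics/t5.png

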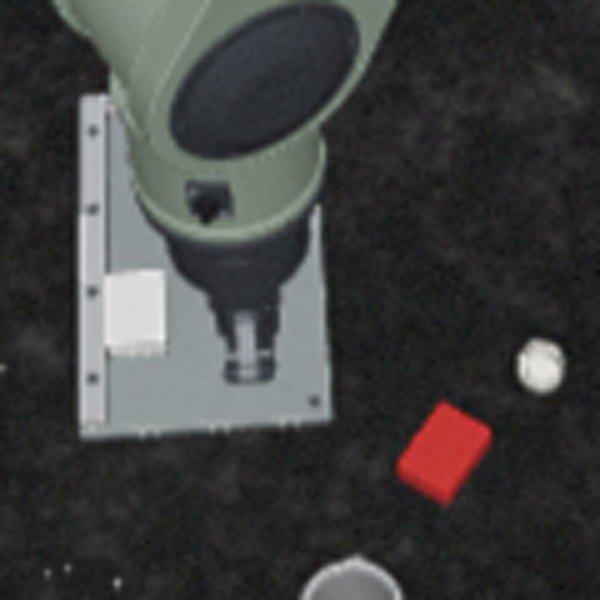

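Flush: the block is at stage (40, 44) and parallel to the rail within 0.3°. I'll move behind its +y end with a 15° lean away from the partition.

```bash
python3 -m crank '{"linear":[[0.1,-0.11,0],[0.202,-0.221,0],[0.202,-0.221,-0.05],[0.202,-0.221,-0.205],[0.202,-0.221,-0.205]],"delta_rot":[[-0.2,-0.18,0],[-0.37,-0.34,0],[-0.37,-0.34,0],[-0.37,-0.34,0],[-0.37,-0.34,0]],"fingers":[-0.65,-0.65,-0.65,-0.65,-0.65]}'
python3 - <<'E'
from h import *
s=observe();p=s['position'][:2]*1000-[440.3,-194.2];print(s['position'],p@[.674,-.738],p@[.738,.674],s['tool_rot'],s['qpos'])
E
```

```text
clock: 7.35
position: [0.5435, -0.1535, 0.0312]
tool_rot: [-3.141, 0.26, 2.311]
force: [0.4, 0.0, 0.7]
grip_width: 0.015
finger_force: 0.0
[ 0.54348471 -0.15350205  0.0311712 ] 39.511409928426716 103.58073419474763 [-3.1412961   0.26012436  2.3110136 ] [-0.18064296  0.74820203  0.34422977  2.08037897 -0.31596466  0.1623896
  1.10187132]
```

Joint 6 is near its lower limit (0.162, limit 0.16), so I'll reduce the lean to about 7°.

```bash
python3 -m crank '{"linear":[[0,0,0.02],[0,0,0.02],[0,0,0.01]],"delta_rot":[[0.2,0.18,0],[0.2,0.18,0],[0.2,0.18,0]],"fingers":[-0.65,-0.65,-0.65]}'
python3 - <<'E'
from h import *
s=observe();p=s['position'][:2]*1000-[440.3,-194.2];print(s['position'],p@[.674,-.738],p@[.738,.674],s['tool_rot'],s['qpos'])
E
```

```text
clock: 7.65
position: [0.5434, -0.1545, 0.0357]
tool_rot: [3.139, 0.122, 2.309]
force: [-0.1, 0.1, -0.2]
grip_width: 0.015
finger_force: 0.0
[ 0.54338019 -0.15452678  0.03569128] 40.19721634965459 102.81293035779981 [3.13893246 0.12232006 2.30876259] [-0.06490049  0.73601025  0.27001854  1.98913885 -0.30164352  0.35346814
  1.14599998]
```

```bash
python3 -m crank '{"linear":[[-0.0266,-0.0243,0],[-0.0531,-0.0485,0],[-0.0797,-0.0728,0],[-0.1063,-0.0971,0],[-0.1328,-0.1213,0]],"delta_rot":[[0,0,0],[0,0,0],[0,0,0],[0,0,0],[0,0,0]],"fingers":[-0.65,-0.65,-0.65,-0.65,-0.65]}'
python3 -m crank '{"linear":[[-0.0266,-0.0243,0],[-0.0531,-0.0485,0],[-0.0797,-0.0728,0],[-0.1063,-0.0971,0],[-0.1328,-0.1213,0]],"delta_rot":[[0,0,0],[0,0,0],[0,0,0],[0,0,0],[0,0,0]],"fingers":[-0.65,-0.65,-0.65,-0.65,-0.65]}'
python3 - <<'E'
from h import *
s=observe();p=s['position'][:2]*1000-[440.3,-194.2];print(s['position'],p@[.674,-.738],p@[.738,.674],s['tool_rot'],s['qpos'])
a=grab_frame('side');b=grab_frame('top')
cv2.imwrite('pics/t6.png',np.hstack([cv2.resize(a['image'][140:260,170:270],(400,480),interpolation=cv2.INTER_CUBIC),cv2.resize(b['image'][110:230,270:370],(400,480),interpolation=cv2.INTER_CUBIC)])[...,::-1])
E
```

```text
clock: 8.15
position: [0.5096, -0.1844, 0.0358]
tool_rot: [3.14, 0.122, 2.311]
force: [-0.3, 0.6, 0.1]
grip_width: 0.0149
finger_force: 0.2
clock: 8.65
position: [0.4765, -0.2148, 0.0358]
tool_rot: [3.14, 0.122, 2.311]
force: [0.3, 0.4, -0.4]
grip_width: 0.0149
finger_force: 0.3
[ 0.47651759 -0.21481645  0.03578446] 39.625592910475966 12.833098127150551 [3.13982791 0.12223405 2.31086858] [ 0.11368714  0.68907619  0.21273164  2.10160728 -0.27460336  0.2663953
  1.27359849]
```

View pics/t6.png

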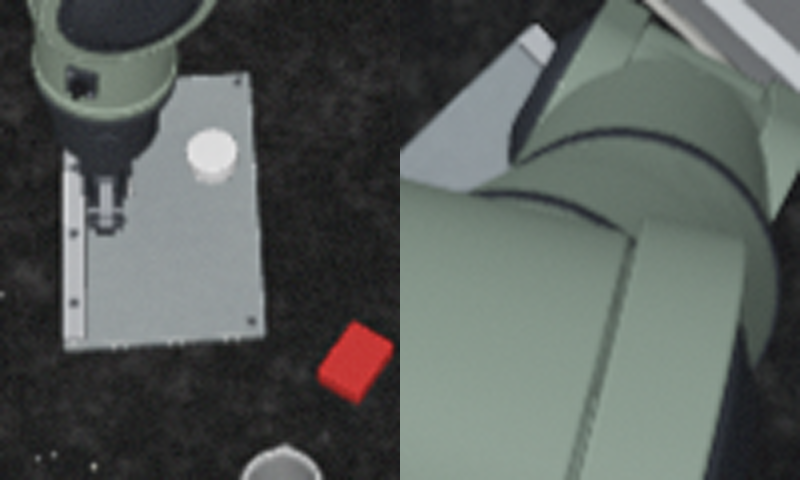

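The side view shows the gripper hiding the block; the disc is unmoved. I'll check that the block is still flush numerically with the wrist camera, before the pocket.

```bash
cat >> h.py <<'E'
def wristcheck():
    f=grab_frame('wrist');K=f['mtx'];im=cv2.resize(f['image'],None,fx=2,fy=2,interpolation=cv2.INTER_CUBIC)
    m=((im.min(2)>195)&(np.ptp(im.astype(int),axis=2)<30)).astype(np.uint8)
    cs,_=cv2.findContours(m,cv2.RETR_EXTERNAL,cv2.CHAIN_APPROX_NONE)
    M=R.from_euler('xyz',f['orientation']).as_matrix();o=np.array(f['xyz'])
    for c in cs:
        if cv2.contourArea(c)<800: continue
        q=(c[:,0]+.5)/2-.5-K[:2,2]; r=np.hypot(*q.T)+1e-9;t=r/K[0,0]
        d=np.c_[q/r[:,None]*np.sin(t)[:,None],np.cos(t)]@M.T
        d=d[d[:,2]<-.2]
        if len(d)<50: continue
        w=(o+d*((.03-o[2])/d[:,2])[:,None])[:,:2]*1000-[440.3,-194.2]
        w=np.c_[w@[.674,-.738],w@[.738,.674]]
        if abs(w.mean(0)).max()>150: continue
        a=cv2.minAreaRect(w.astype(np.float32));print('px',(c[:,0].mean(0)/2).round(),'stage c',np.round(a[0],1),np.round(a[1],1),round(a[2],1),'min',w.min(0).round(1),'max',w.max(0).round(1))
    return f
E
python3 - <<'E'
from h import *
f=wristcheck();cv2.imwrite('pics/w1.png',f['image'][...,::-1])
E
```

```text
px [169. 250.] stage c [ 38.9 -33.7] [33.6 48.1] 0.2 min [ 22.  -57.7] max [55.7 -9.6]
px [146.  94.] stage c [-43.4 -34.8] [37.9 37.9] 73.6 min [-62.5 -54. ] max [-24.4 -15.7]
```

```bash
python3 -m crank '{"linear":[[-0.0236,-0.0216,0],[-0.0472,-0.0432,0],[-0.0708,-0.0648,0],[-0.0944,-0.0864,0],[-0.118,-0.108,0]],"delta_rot":[[0.02,0.018,0],[0.04,0.036,0],[0.06,0.054,0],[0.08,0.072,0],[0.1,0.09,0]],"fingers":[-0.65,-0.65,-0.65,-0.65,-0.65]}'
python3 -m crank '{"linear":[[-0.006,-0.0055,0],[-0.012,-0.011,0],[-0.018,-0.0165,0],[-0.018,-0.0165,0]],"delta_rot":[[0,0,0],[0,0,0],[0,0,0],[0,0,0]],"fingers":[-0.65,-0.65,-0.65,-0.65]}'
python3 - <<'E'
from h import *
wristcheck();s=observe();p=s['position'][:2]*1000-[440.3,-194.2];print(s['position'],p@[.674,-.738],p@[.738,.674],s['tool_rot'],s['qpos'])
E
```

```text
clock: 9.3
position: [0.447, -0.242, 0.0358]
tool_rot: [3.139, 0.051, 2.31]
force: [-0.0, 0.3, -0.4]
grip_width: 0.0151
finger_force: 0.2
clock: 9.7
position: [0.443, -0.2454, 0.0358]
tool_rot: [3.139, 0.052, 2.311]
force: [0.4, 0.1, -1.0]
grip_width: 0.0148
finger_force: 0.0
px [170. 250.] stage c [ 38.6 -77.1] [34.2 48.4] 0.5 min [  21.2 -101.4] max [ 55.8 -53. ]
px [249.  90.] stage c [-43.4 -34.7] [38.3 38.2] 75.3 min [-62.6 -53.9] max [-24.1 -15.4]
[ 0.44311461 -0.24523613  0.03579359] 39.56171635112256 -32.321169352836854 [3.13930889 0.0517687  2.31116005] [ 0.2511199   0.68167615  0.16689479  2.09175315 -0.25717881  0.3375218
  1.3603523 ]
```

```bash
python3 -m crank '{"linear":[[-0.003,-0.0027,0],[-0.006,-0.0054,0],[-0.009,-0.0081,0],[-0.009,-0.0081,0]],"delta_rot":[[0,0,0],[0,0,0],[0,0,0],[0,0,0]],"fingers":[-0.65,-0.65,-0.65,-0.65]}'
python3 -m crank '{"linear":[[-0.003,-0.0027,0],[-0.006,-0.0054,0],[-0.006,-0.0054,0]],"delta_rot":[[0,0,0],[0,0,0],[0,0,0]],"fingers":[-0.65,-0.65,-0.65]}'
```

```text
clock: 10.15
position: [0.4407, -0.2476, 0.0358]
tool_rot: [3.139, 0.052, 2.311]
force: [1.1, -0.1, -0.3]
grip_width: 0.0146
finger_force: 0.0
clock: 10.45
position: [0.4392, -0.2489, 0.0358]
tool_rot: [3.139, 0.052, 2.311]
force: [0.6, 0.6, 0.1]
grip_width: 0.0152
finger_force: 0.0
```

```bash
python3 -m crank '{"linear":[[-0.003,-0.0027,0],[-0.003,-0.0027,0]],"delta_rot":[[0,0,0],[0,0,0]],"fingers":[-0.65,-0.65]}'
python3 -m crank '{"linear":[[-0.003,-0.0027,0],[-0.003,-0.0027,0]],"delta_rot":[[0,0,0],[0,0,0]],"fingers":[-0.65,-0.65]}'
python3 - <<'E'
from h import *
wristcheck();s=observe();p=s['position'][:2]*1000-[440.3,-194.2];print(s['force'],p@[.674,-.738],p@[.738,.674])
E
```

```text
clock: 10.65
position: [0.4391, -0.2494, 0.0359]
tool_rot: [3.139, 0.052, 2.311]
force: [2.4, 1.8, 0.9]
grip_width: 0.0153
finger_force: 1.8
clock: 10.85
position: [0.4388, -0.2496, 0.036]
tool_rot: [3.138, 0.053, 2.312]
force: [6.5, 4.8, 1.6]
grip_width: 0.0146
finger_force: 4.3
px [171. 249.] stage c [ 38.8 -82.4] [48.6 34.6] 89.8 min [  21.4 -106.8] max [ 56.1 -58.1]
px [263.  89.] stage c [-43.3 -34.7] [38.4 38.3] 74.4 min [-62.7 -54.1] max [-23.9 -15.3]
[6.80089864 4.35006677 1.14052211] 39.88989609537134 -38.418262778359676
```

Seated against the stop with 8 N of contact. I'll back off along +y, lift clear and check flushness without the hand in view.

```bash
python3 -m crank '{"linear":[[0.03,0.027,0],[0.089,0.081,0],[0.12,0.109,0.05],[0.12,0.109,0.25],[0.12,0.109,0.4]],"delta_rot":[[0,0,0],[0,0,0],[0,0,0],[0,0,0],[0,0,0]],"fingers":[-0.65,-0.65,-0.65,-0.65,-0.65]}'
python3 -m crank '{"linear":[[0,0,0.2],[-0.2,0.2,0.5],[-0.4,0.5,0.5],[-0.4,0.6,0.5],[-0.4,0.6,0.5]],"delta_rot":[[0,0,0],[0,0,0],[0,0,0],[0,0,0],[0,0,0]],"fingers":[-0.65,-0.65,-0.65,-0.65,-0.65]}'
python3 - <<'E'
from h import *
for n,b in (('side',(178,150,242,235)),('top',(255,110,375,225))):
    f=grab_frame(n)
    for c in white(f,b):
        w=cast(f,c,0.030)*1000-[440.3,-194.2];w=np.c_[w@[.674,-.738],w@[.738,.674]].astype(np.float32);r=cv2.minAreaRect(w)
        print(n,np.round(r[0],1),np.round(r[1],1),round(r[2],1),w.min(0),w.max(0))
    x0,y0,x1,y1=(178,150,242,214) if n=='side' else (310,140,374,204)
    im=cv2.resize(f['image'][y0:y1,x0:x1],(400,400),interpolation=cv2.INTER_CUBIC);out=im if n=='side' else np.hstack([out,im])
cv2.imwrite('pics/t7.png',out[...,::-1])
s=observe();print(s['position'],s['qpos'])
E
```

```text
clock: 11.4
position: [0.4678, -0.2224, 0.1372]
tool_rot: [3.14, 0.051, 2.311]
force: [0.6, -0.3, -0.2]
grip_width: 0.0147
finger_force: 0.0
clock: 11.9
position: [0.3675, -0.0735, 0.2607]
tool_rot: [3.139, 0.052, 2.31]
force: [0.3, 1.2, 0.2]
grip_width: 0.0151
finger_force: 0.0
side [-42.8 -37.2] [38.  37.4] 46.6 [-61.102352 -55.80269 ] [-24.820517 -16.117672]
side [ 40.  -84.3] [53.8 35.2] 89.9 [  22.340088 -111.24146 ] [ 57.62775 -57.45928]
top [ 39.1 -81.7] [33.5 47.5] 0.0 [  22.3205  -105.50191] [ 55.821564 -57.976147]
[ 0.36714117 -0.07067     0.2613233 ] [-0.30429114  0.06756477  0.32531757  2.22839252  0.01717491  0.81072686
  0.75336318]
```

View pics/t7.png

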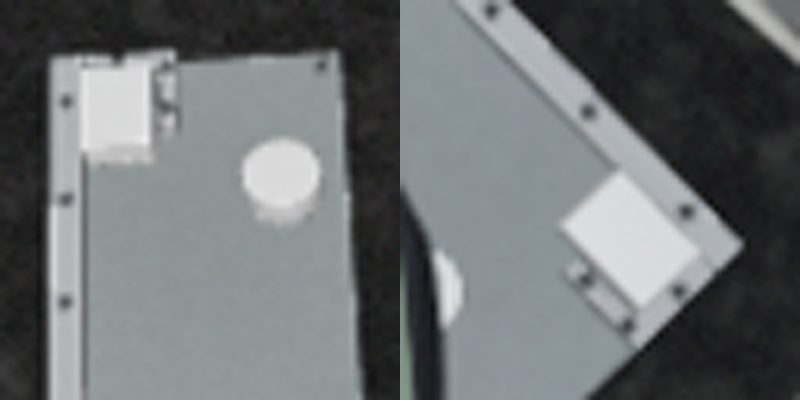

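The block is home in the pocket at stage (40, -82), parallel and flush: its side-view x is 40.0, against 39.9 when pressed on the rail. The disc hasn't moved and the arm is clear.

```bash
python3 -c "
from workcell import bot
print(bot.job_done())"
```

```text
the job is handed in; nothing more can be done
None
```

The oblong white standard was pushed flush to the rail, slid along it into the corner pocket and seated against the end stop, with the round standard unmoved and the arm clear; I handed the job in at about 12 s.

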